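Run the coffee grinder on its hold-down position

TASK

Slide the small steel cup with the straight handle along the worktop into the coffee grinder, between its two feet and in under the spout, until it stands fully home against the back, and let go of it. Only then, with the fingertips, press the lever on the grinder's side down past its two clicks to the third position at the bottom and keep it there: the lever springs back when let go, so finish while still holding it down. Leave the jars and other things on the worktop where they are.

Things in the scene. Friction and masses are not known exactly. Their poses are not given: they have to be found in the camera images.
- grinder: Coffee grinder, grey and aluminium, 224 x 120 x 300 mm, fixed. Origin: on the worktop under the spout, where the centre of the cup's underside belongs. -x points out of the mouth (the cup goes in along +x), z up. The column's flat face, the stop, is at x = +32 mm. The head overhangs from x = -40 to +146 mm, y = +/-60, 105 to 200 mm up; the spout, 34 mm across, reaches down to 83 mm.
- mouth (a point): Middle of the channel's mouth on the worktop, at grinder x = -78 mm, y = 0; axes as the grinder's. The channel lies between two feet 26 mm high, at grinder y = +/-34 to +/-60 mm (68 mm free), with rounded ends at the mouth; they run back to the column. Its floor is the worktop. A hopper 110 mm across stands on the head at grinder x = +90 mm, up to 300 mm high.
- cup: Loose steel dosing cup, 60 mm across, 62 mm high, about 0.14 kg, standing on the worktop. Origin: centre of its underside; z up. Its straight black handle points along the cup's -x axis: a level bar 14 mm wide (y) and 14 mm thick, centred 44 mm above the underside, from 27 to 135 mm from the cup's axis. Home means centre within 8 mm of the grinder's origin, pushed up to the stop.
- cup_grip (a point): Point in the middle of the handle's section, 107 mm from the cup's axis, 44 mm above its underside; axes as the cup's. A good place to pinch the handle from above, closing along the cup's y: held here a gripper up to 75 mm thick along the handle stays clear of the grinder's head when the cup is home with its handle straight out of the mouth.
- lever_pad (a point): Centre of the top face of the lever's black pad, 46 mm (along grinder x) x 34 mm x 10 mm thick; axes those of the lever, parallel to the grinder's at rest. Centre of the pad is 85 mm from the pivot. Its top is about 200 mm above the worktop at rest and 140 mm at the bottom; pressed from above it goes down about 60 mm and stays within 10 mm of one vertical line.
- pivot (a point): Pivot of the lever, 165 mm above the worktop on the grinder's -y side (the side towards the robot), at grinder x = 0, y = -58 mm; axes as the grinder's. The pivot axis is along grinder x; the lever sticks out to grinder -y, 0.36 rad above level at rest, 0.36 rad below level at the bottom stop.
- lever_part: The lever (arm and pad) as a body; its origin is on the pivot, axes parallel to the grinder's at rest.
- lever (a joint): Angle of the lever in rad, 0 at rest (up), growing as it is pressed down. Clicks (places where the resistance has dropped) at about 0.2, first, and 0.44, second; the third position is the bottom, from 0.62 to the hard stop at 0.72. A spring pushes it up all the way, about 2 to 10 N at the pad, with a stiffer hump before each position; let go anywhere, it returns to 0.
- jar_a: Clip-top storage jar, 90 mm across, 118 mm high; a bystander, to be left alone. Origin at the centre of its underside.
- jar_b: Clip-top storage jar, 80 mm across, 108 mm high; a bystander, to be left alone. Origin at the centre of its underside.
- jar_c: Clip-top storage jar, 72 mm across, 98 mm high; a bystander, to be left alone. Origin at the centre of its underside.
- mug: White mug, 80 mm across, 90 mm high; a bystander, to be left alone. Origin at the centre of its underside.
- eggcup: Wooden egg cup, 48 mm across, 60 mm high; a bystander, to be left alone. Origin at the centre of its underside.
- ramekin: Small blue bowl, 84 mm across, 40 mm high; a bystander, to be left alone. Origin at the centre of its underside.
- spatula: Wooden spatula lying on the worktop; a bystander, to be left alone. Origin at the centre of its underside.
Mind the look-alikes: they are no part of the job. Leave any red look-alike of the cup alone.

How it is judged:
On the way, in this order (a step that is already met when the one before it is completed fails the run):
1. the cup stands fully home under the spout, let go, with the lever still up (x of cup in the frame of grinder between -0.008 and 0.008 m and y of cup in the frame of grinder between -0.008 and 0.008 m and height (world z) of cup below 0.006 m and angle between cup's own z axis and vertical below 0.08 rad and value of joint lever below 0.12 rad and contact force between cup and the fingers below 0.1 N), for 0.2 s.
2. the fingers have pressed the lever past both clicks to the third position (value of joint lever above 0.62 rad and contact force between lever_part and the fingers above 1.5 N), for 0.5 s.
At the end, for the whole second after the job is handed in: The cup stands upright on the worktop with its centre within 8 mm, along and across the channel, of the point under the spout, untouched and at rest, and the fingers are still holding the lever down, still, in its third position (at least 0.62 rad, with at least 1.5 N from the fingers) (all of step 2 and x of cup in the frame of grinder between -0.008 and 0.008 m and y of cup in the frame of grinder between -0.008 and 0.008 m and height (world z) of cup below 0.006 m and angle between cup's own z axis and vertical below 0.08 rad and velocity of joint lever between -0.1 and 0.1 rad/s and contact force between cup and the arm below 0.2 N and contact force between cup and the fingers below 0.2 N and linear speed of cup below 0.02 m/s); the arm keeps its last pose, push and grip.
It fails at once if the lever is pressed past its first click while the cup is not home under the spout (value of joint lever above 0.3 rad and horizontal distance between cup and grinder above 0.015 m).
It fails at once if a bystander is pushed out of its place (distance of any of jar_a, jar_b, jar_c, mug, eggcup, ramekin, spatula from where it was at the start of the episode above 0.03 m).
It fails at once if the cup is tipped over (angle between cup's own z axis and vertical above 0.7 rad).
It also fails if it takes over 67 s, if anything falls off the work surface, if the arm or the gripper's body presses on something with over 40 N, if the wrist force passes 120 N, or if a joint passes its speed limit or range.

ROBOT

A 7-joint arm with a two-finger parallel gripper is mounted at the origin on the work surface. World frame = base frame: x ahead of the robot, y to its left, z up, the work surface at z = 0. Lengths are in m, angles in rad, forces in N, time in s.
With the tool pointing down it reaches from about 0.425 to 0.825 m from the base axis. Payload 3.6 kg.
Tool frame: the origin (TCP) lies midway between the tips of the shut fingers; the grasp point (between the pads) lies 19 mm behind it; z points along the fingers, y is the line along which they close (so a half turn about z gives the same grasp; the last joint's range is limited). The gripper opens to 93 mm and grips with 3 to 60 N. Pads are 15 mm wide; open, the fingers measure 128 mm over their backs; the gripper's body (75 mm by 188 mm) begins 65 mm behind the grasp point.
Start: joints at [-1.153, 0.615, -0.013, 1.423, 0.008, 1.103, -0.04], TCP at [0.279, 0.587, 0.219] pointing down, gripper open.
Joint ranges: [-3.12, 3.12], [-0.3, 2.06], [-1.34, 1.32], [0.26, 2.42], [-1.36, 4.5], [0.01, 1.98], [-2.84, 2.84]. Speed limits (rad/s): [2.79, 2.79, 3.14, 3.14, 3.14, 3.14, 3.14].

INTERFACE

Orientations are given as a 3x3 rotation matrix whose columns are the frame's x, y, z axes.
In Python, from workcell import bot, vision, job gives the robot as it stands.
- The arm moves only by the tool play_rows, never from a script. Its argument "increments" is a list that holds one entry, the list of rows, each a list of 6 numbers: the shift along the world's x, y, z scaled (see below), then the turn, a rotation vector about the world's x, y, z scaled (see below). A call has 1 to 20 rows; each row shifts and turns the commanded pose from where the row before left it; what a row does not reach is not made up. The controller multiplies each number of a shift by 0.025 m and each number of a turn by 0.12 rad. A row lasts 1/12 s, in which the tool goes at most 41.7 mm and 7.16 degrees, less where a joint would pass 70% of its speed; a pose out of reach is approached as far as the arm can. A call with a number of a shift or a turn outside -1 to 1 is refused whole. A call with a gripper value outside its range is refused whole. "jaw" is the opening, from 0 (shut) to 1 (fully open), set as the call begins (left out, the last holds). The fingers move at their own pace and stop on an object; "newtons" is the grip in N (left out, the last holds). Time passes only in rows, so rows that do not move let the fingers close. It gives the time, the measured TCP pose, the force, the opening and the grip force at its end, in the units of the state.
- bot.get_obs(): the state, without advancing time (a new reading comes with each control period).
- vision.snapshot(name): name is "side" or "top" or "wrist"; returns a dict with "img" (384x512x3 uint8, red, green, blue), "intrinsics" (3x3 intrinsics, pixels), "k1" (the pictures are not rectified: a ray, as slopes to the right and down, at radius r is drawn at 1 + k1 r^2 times it, then the intrinsics apply), "rvec" (rotation vector, rad) and "tvec" (3), from world to camera coordinates, as OpenCV has them. Camera axes: x right, y down, z forward; pixel columns grow to the right and rows downward; lengths in m; the calibration is good to about 2 mm. A picture is of the moment at which its call begins. There is no depth.
- job.job_done(): hands the job in; it is judged then, once.
The state is a dict: "t": time; "joint_positions": joint angles; "qd": joint speeds; "joint_efforts": joint torques, N m; "position": TCP position; "ee_rot": TCP orientation; "force": force on the tool from outside, world axes, zero at the start; "moment": the same for the moment, N m; "grip_width": finger opening in m; "grasp_force": force on a finger pad.
Only numpy, scipy, OpenCV 4.12 (cv2) and the standard library are available. Lean on these libraries where they do the work, as an engineer would, in place of code of your own. Each camera call takes 0.05 s, during which the arm holds its last target. There are 200 camera calls.

## Working session

There is one attempt and no reset: what is moved stays moved. The work goes in short steps, Python scripts to look and compute and a tool call to move; the robot and the scene stay as the last step left them, time stands still between calls to the robot, and variables do not carry over. Pictures are saved under pics/ and viewed, at most 10 in all, crops included, and the job is handed in when it is done.

Besides the shell and the picture viewer there is one more tool, called after ">>>" as name([rows], argument=value, ...), one row to a line, values as JSON. play_rows: Moves the arm, as the interface text tells. Its arguments: {"type":"object","properties":{"increments":{"type":"array","items":{"type":"array","items":{"type":"array","items":{"type":"number"}}}},"jaw":{"type":"number"},"newtons":{"type":"number"}},"required":["increments"]}

```bash
ls; mkdir -p pics; cat > h.py <<'E'
import numpy as np, cv2
from workcell import bot, vision, job
def snap(n,name):
    s=vision.snapshot(n); np.savez(f'pics/{name}.npz',**{k:np.array(v) for k,v in s.items()})
    cv2.imwrite(f'pics/{name}.png',s['img'][:,:,::-1]); return s
def load(name): return dict(np.load(f'pics/{name}.npz'))
def ray(s,uv):
    K=np.array(s['intrinsics'],float); k=float(s['k1'])
    p=cv2.undistortPoints(np.array([[uv]],float),K,np.array([k,0,0,0.]))[0,0]
    R=cv2.Rodrigues(np.array(s['rvec'],float).reshape(3))[0]; t=np.array(s['tvec'],float).reshape(3)
    d=R.T@np.array([p[0],p[1],1.]); return -R.T@t, d/np.linalg.norm(d)
def plane(s,uv,z):
    c,d=ray(s,uv); return c+d*(z-c[2])/d[2]
def tri(a,ua,b,ub):
    c1,d1=ray(a,ua); c2,d2=ray(b,ub)
    l=np.linalg.lstsq(np.c_[d1,-d2],c2-c1,rcond=None)[0]
    p,q=c1+l[0]*d1,c2+l[1]*d2; return (p+q)/2,np.linalg.norm(p-q)
def proj(s,P):
    return cv2.projectPoints(np.array([P],float),np.array(s['rvec'],float),np.array(s['tvec'],float),np.array(s['intrinsics'],float),np.array([float(s['k1']),0,0,0.]))[0][0,0]
E
python3 - <<'E'
from h import *
a=snap('top','top0')['img'];b=snap('side','side0')['img']
w=snap('wrist','wrist0')['img']
im=np.hstack([a,b])[:,:,::-1]
cv2.imwrite('pics/t.png',cv2.resize(a[:,:,::-1],(800,600)));cv2.imwrite('pics/s.png',cv2.resize(b[:,:,::-1],(800,600)))
np.set_printoptions(precision=4,suppress=True)
o=bot.get_obs();print(o)
E
```

```text
pics
{'t': 0.15, 'joint_positions': array([-1.1535,  0.6157, -0.0126,  1.4245,  0.0081,  1.1034, -0.0404]), 'qd': array([-0.0013, -0.0029,  0.0009, -0.0048, -0.0012, -0.0015,  0.0009]), 'joint_efforts': array([  0.0011, -45.9349,   0.2094, -16.5942,  -0.0611,   0.0182,
         0.0002]), 'position': array([0.2788, 0.5865, 0.2178]), 'ee_rot': array([[-0.9032,  0.4293, -0.0008],
       [ 0.4293,  0.9031, -0.0017],
       [-0.    , -0.0019, -1.    ]]), 'force': array([ 0.0991, -0.2083,  0.4999]), 'moment': array([ 0.008 , -0.0523, -0.0291]), 'grasp_force': 0.0, 'grip_width': 0.09317084912947457}
```

View pics/t.png

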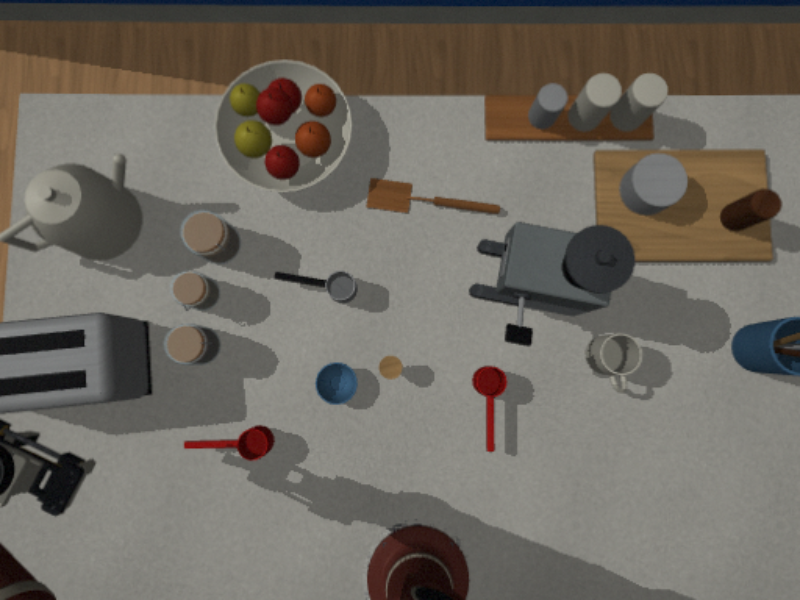

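View pics/s.png

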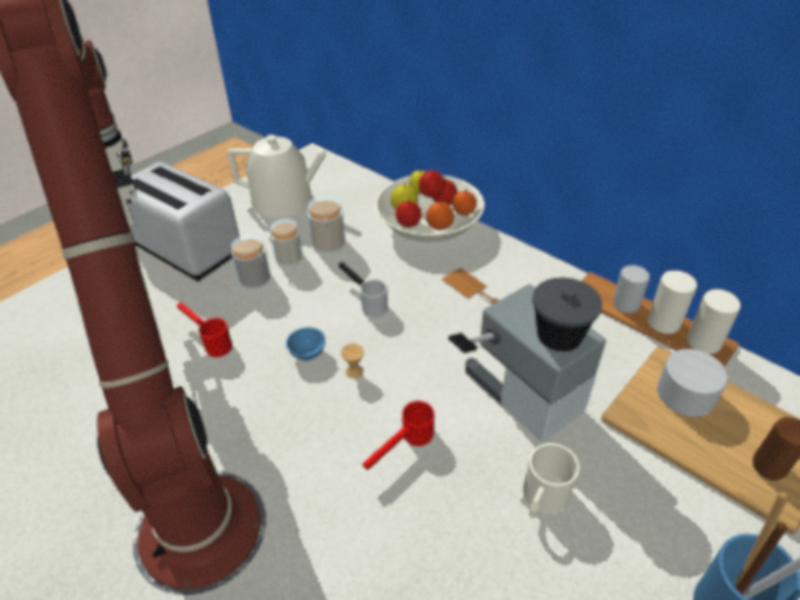

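The top view (800x600) shows these candidates for the cup: steel cup with black handle at (341,287), handle tip about (277,276); red look-alikes at (255,443) and (490,380). I choose the steel one. The grinder is at (560,265), its mouth to the left with feet ends at (480,247) and (475,291), and the lever pad at (518,335). In the side view the cup is at (374,298), its handle at (352,274) and the pad at (462,343).

```bash
python3 - <<'E'
from h import *
np.set_printoptions(precision=4,suppress=True)
T=load('top0');S=load('side0')
def dark(s,box,th=45):
    x0,y0,x1,y1=box; g=s['img'][y0:y1,x0:x1].max(2); m=(g<th).astype(np.uint8)
    cs=cv2.findContours(m,cv2.RETR_EXTERNAL,cv2.CHAIN_APPROX_NONE)[0]; c=max(cs,key=cv2.contourArea)
    r=cv2.minAreaRect(c+np.array([x0,y0])); return r,cv2.boxPoints(r)
out={}
for n,s,b in [('hT',T,(170,168,215,190)),('padT',T,(318,203,346,224)),('hS',S,(210,160,236,186)),('padS',S,(284,210,306,228))]:
    r,bp=dark(s,b); out[n]=r; print(n,r,bp.tolist())
print('pad',tri(T,out['padT'][0],S,out['padS'][0])); print('handle ctr',tri(T,out['hT'][0],S,out['hS'][0]))
for z in(.044,.051):
  bp=cv2.boxPoints(out['hT']); print([plane(T,p,z) for p in bp])
print('cam',ray(T,(256,192)),ray(S,(256,192)))
def crop(s,b,k): x0,y0,x1,y1=b; return cv2.resize(s['img'][y0:y1,x0:x1,::-1],None,fx=k,fy=k,interpolation=cv2.INTER_CUBIC)
a=crop(T,(165,130,415,230),3.2); b=crop(S,(205,150,405,290),3)
b=cv2.copyMakeBorder(b[:280],0,0,0,200,cv2.BORDER_CONSTANT)
cv2.imwrite('pics/c.png',np.vstack([a,b]))
E
```

```text
hT ((191.58108520507812, 178.51351928710938), (31.893404006958008, 4.438772678375244), 9.462322235107422) [[175.48648071289062, 178.08108520507812], [176.21621704101562, 173.70269775390625], [207.67568969726562, 178.94595336914062], [206.94595336914062, 183.3243408203125]]
padT ((331.5577087402344, 213.7115478515625), (16.669872283935547, 10.982503890991211), 11.309932708740234) [[322.3077087402344, 217.4615478515625], [324.4615783691406, 206.69232177734375], [340.8077087402344, 209.9615478515625], [338.6538391113281, 220.73077392578125]]
hS ((224.18585205078125, 174.78761291503906), (15.615965843200684, 1.3170092105865479), 41.18592071533203) [[217.87611389160156, 170.1416015625], [218.7433624267578, 169.15045166015625], [230.49559020996094, 179.43362426757812], [229.6283416748047, 180.42477416992188]]
padS ((296.2500305175781, 219.25001525878906), (13.435027122497559, 5.656853675842285), 45.0) [[289.5000305175781, 216.50001525878906], [293.5000305175781, 212.50001525878906], [303.0000305175781, 222.00001525878906], [299.0000305175781, 226.00001525878906]]
pad (array([ 0.4691, -0.1706,  0.1955]), np.float64(0.00011105802391330702))
handle ctr (array([0.5864, 0.2345, 0.0508]), np.float64(0.003728955275219936))
[array([0.5903, 0.285 , 0.044 ]), array([0.6042, 0.283 , 0.044 ]), array([0.5874, 0.1839, 0.044 ]), array([0.5735, 0.186 , 0.044 ])]
[array([0.5892, 0.2835, 0.051 ]), array([0.6031, 0.2815, 0.051 ]), array([0.5864, 0.1831, 0.051 ]), array([0.5726, 0.1852, 0.051 ])]
cam (array([0.4162, 0.045 , 1.1762]), array([ 0.1138, -0.0115, -0.9934])) (array([-0.1159, -0.5823,  0.9436]), array([ 0.5356,  0.5076, -0.6749]))
```

View pics/c.png

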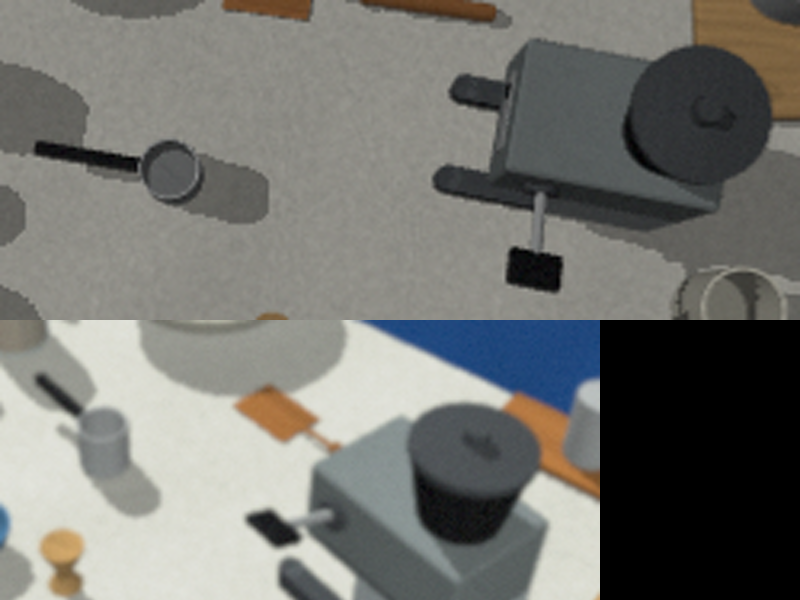

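Steel cup confirmed: rim at (172,172) in the crop, with the black straight handle to its left. Feet tips are at (450,92) and (434,180), pad at (534,268). Next I work out the poses.

```bash
python3 - <<'E'
from h import *
np.set_printoptions(precision=4,suppress=True)
T=load('top0');S=load('side0')
f=lambda u,v:(u/3.2+165,v/3.2+130)
c=plane(T,f(171,172),.062); print('cup rim',c)
A=(np.array([.5965,.2825])); B=np.array([.5795,.1841]); d=(B-A)/np.linalg.norm(B-A); 
print('d',d,'tip dist',(c[:2]-A)@d,'lat',np.cross(d,c[:2]-A))
u=plane(T,f(450,92),.013);l=plane(T,f(434,180),.013); v=u-l; print('feet tips',u,l,np.linalg.norm(v),'gx',np.array([v[1],-v[0]])/np.linalg.norm(v))
ps=[plane(T,p,.2) for p in [[322.31,217.46],[324.46,206.69],[340.81,209.96],[338.65,220.73]]]; print('pad',ps,(ps[2]-ps[1])/np.linalg.norm(ps[2]-ps[1]))
E
```

```text
cup rim [0.5697 0.1483 0.062 ]
d [-0.1702 -0.9854] tip dist 0.1368140958687068 lat -0.003601063075790077
feet tips [ 0.6583 -0.1307  0.013 ] [ 0.5679 -0.1128  0.013 ] 0.09218539587070557 gx [-0.1934 -0.9811]
pad [array([ 0.4588, -0.1444,  0.2   ]), array([ 0.4878, -0.1509,  0.2   ]), array([ 0.4789, -0.1948,  0.2   ]), array([ 0.4499, -0.1881,  0.2   ])] [-0.1989 -0.98    0.    ]<stdin>:7: DeprecationWarning: Arrays of 2-dimensional vectors are deprecated. Use arrays of 3-dimensional vectors instead. (deprecated in NumPy 2.0)
```

>>> play_rows([
  [[0.883,-0.951,0,0,0,-0.773],[0.883,-0.951,0,0,0,-0.773],[0.883,-0.951,0,0,0,-0.773],[0.883,-0.951,0,0,0,-0.773],[0.883,-0.951,0,0,0,-0.773],[0.883,-0.951,0,0,0,-0.773],[0.883,-0.951,0,0,0,-0.773],[0.883,-0.951,0,0,0,-0.773],[0.883,-0.951,0,0,0,-0.773],[0.883,-0.951,0,0,0,-0.773],[0.883,-0.951,0,0,0,-0.773],[0.883,-0.951,0,0,0,-0.773],[0.883,-0.951,0,0,0,-0.773],[0.883,-0.951,0,0,0,-0.773],[0,0,0,0,0,0],[0,0,0,0,0,0]],
], jaw=0.6, newtons=15)

```text
t: 1.48
position: [0.5893, 0.2513, 0.2182]
ee_rot: [[0.175, 0.985, -0.0], [0.985, -0.175, -0.002], [-0.002, 0.0, -1.0]]
force: [-0.4, 1.0, 0.5]
grip_width: 0.0558
grasp_force: 0.0
```

```bash
python3 - <<'E'
from h import *
np.set_printoptions(precision=4,suppress=True)
s=snap('wrist','w1');o=bot.get_obs();print(o['t'],o['position'],o['ee_rot'])
cv2.imwrite('pics/w1b.png',cv2.resize(s['img'][:,:,::-1],(800,600)))
for P in [(.57,.148,.062),(.588,.254,.051),(.598,-.198,0)]: print(proj(s,P))
E
```

```text
1.5333 [0.5879 0.2539 0.2181] [[ 0.1713  0.9852 -0.0014]
 [ 0.9852 -0.1713  0.0001]
 [-0.0001 -0.0014 -1.    ]]
[254.7788 270.794 ]
[253.9768 172.8378]
[308.609  432.5019]
```

View pics/w1b.png

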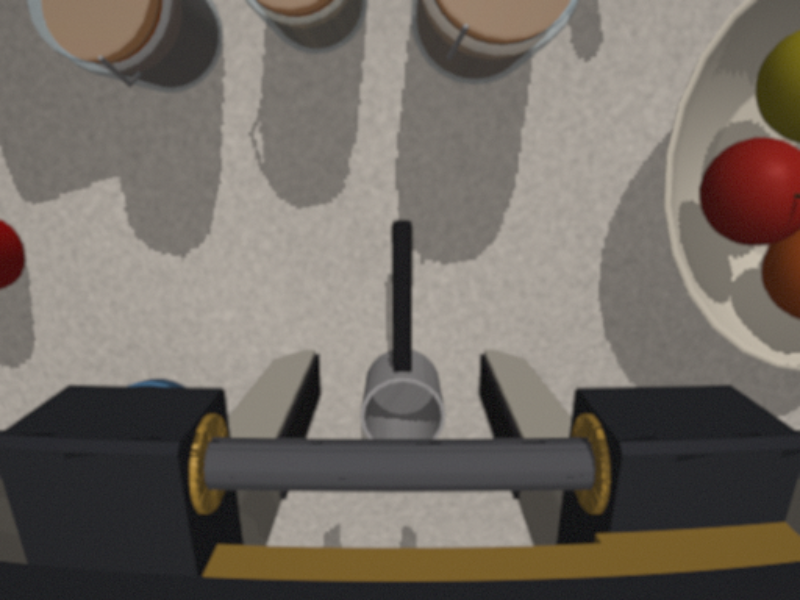

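The wrist view shows the handle running from (402,222) to (402,370) and the rim centre at (402,412). I triangulate both against the top view.

```bash
python3 - <<'E'
from h import *
np.set_printoptions(precision=4,suppress=True)
T=load('top0');W=load('w1')
k=1/1.5625
g=W['img'][138:232,235:280].max(2)
m=(g<45).astype(np.uint8);c=max(cv2.findContours(m,0,1)[0],key=cv2.contourArea)+np.array([235,138]);r=cv2.minAreaRect(c);print(r)
bx,by,bw,bh=cv2.boundingRect(c);print(bx,by,bw,bh)
print('tip',tri(T,(175.85,175.9),W,(bx+bw/2,by)))
print('rim',tri(T,(218.6,183.75),W,(402*k,412*k)))
for z in (.044,.051): print(plane(W,(256.8,by),z),plane(W,(256.8,by+bh),z))
print(plane(W,(402*k,412*k),.062), ray(W,(256,192)))
E
```

```text
((256.5, 186.5), (89.0, 11.0), 90.0)
251 142 12 90
tip (array([0.5969, 0.2841, 0.0442]), np.float64(0.0007189826448650579))
rim (array([0.5723, 0.1489, 0.0474]), np.float64(0.001403807063946369))
[0.5964 0.2843 0.044 ] [0.579  0.1856 0.044 ]
[0.5965 0.2851 0.051 ] [0.5794 0.1884 0.051 ]
[0.5742 0.1561 0.062 ] (array([0.6016, 0.3214, 0.3846]), array([-0.0439, -0.2552, -0.9659]))
```

>>> play_rows([
  [[0.16,0.1,-0.97,0,0,0],[0,0,-0.97,0,0,0],[0,0,-0.97,0,0,0],[0,0,-0.97,0,0,0],[0,0,-0.97,0,0,0],[0,0,-0.97,0,0,0],[0,0,-0.97,0,0,0],[0,0,-0.5,0,0,0],[0,0,-0.43,0,0,0],[0,0,0,0,0,0]],
])

```text
t: 2.37
position: [0.5901, 0.2575, 0.0236]
ee_rot: [[0.169, 0.986, -0.004], [0.986, -0.169, -0.001], [-0.001, -0.004, -1.0]]
force: [0.1, -0.0, -0.2]
grip_width: 0.0555
grasp_force: 0.0
```

>>> play_rows([
  [[0,0,0,0,0,0],[0,0,0,0,0,0],[0,0,0,0,0,0],[0,0,0,0,0,0],[0,0,0,0,0,0],[0,0,0,0,0,0]],
], jaw=0, newtons=15)

```text
t: 2.87
position: [0.5924, 0.2568, 0.0262]
ee_rot: [[0.171, 0.985, 0.001], [0.985, -0.171, 0.001], [0.001, 0.001, -1.0]]
force: [-0.5, -0.5, 0.5]
grip_width: 0.0203
grasp_force: 0.0
```

>>> play_rows([
  [[0,0,0,0,0,0],[0,0,0,0,0,0],[0,0,0,0,0,0],[0,0,0,0,0,0]],
], newtons=20)

```text
t: 3.2
position: [0.5922, 0.2568, 0.0258]
ee_rot: [[0.171, 0.985, 0.0], [0.985, -0.171, 0.0], [0.0, 0.0, -1.0]]
force: [0.5, 0.9, 0.9]
grip_width: 0.014
grasp_force: 20.0
```

>>> play_rows([
  [[0.08,-0.33,0,0,0,0],[0.177,-0.7,0,0,0,0],[0.177,-0.727,0,0,0,0],[0.177,-0.727,0,0,0,0],[0.177,-0.727,0,0,0,0],[0.177,-0.727,0,0,0,-0.1],[0.177,-0.727,0,0,0,-0.1],[0.177,-0.727,0,0,0,0],[0.177,-0.727,0,0,0,0],[0.177,-0.727,0,0,0,0],[0.177,-0.727,0,0,0,0],[0.177,-0.727,0,0,0,0],[0.08,-0.4,0,0,0,0],[0,0,0,0,0,0],[0,0,0,0,0,0],[0,0,0,0,0,0]],
])

```text
t: 4.53
position: [0.6444, 0.0395, 0.0255]
ee_rot: [[0.193, 0.981, -0.001], [0.981, -0.193, -0.0], [-0.0, -0.001, -1.0]]
force: [1.3, -1.5, 0.8]
grip_width: 0.014
grasp_force: 20.0
```

```bash
python3 - <<'E'
from h import *
np.set_printoptions(precision=4,suppress=True)
o=bot.get_obs();print(o['t'],o['position'],o['ee_rot'],o['force'],o['grip_width'],o['grasp_force'])
T=snap('top','top1');W=snap('wrist','w2')
a=cv2.resize(T['img'][115:235,230:430,::-1],None,fx=4,fy=2.5*1.6,interpolation=cv2.INTER_CUBIC)
cv2.imwrite('pics/d.png',a)
cv2.imwrite('pics/e.png',cv2.resize(W['img'][:,:,::-1],(800,600)))
E
```

```text
4.5333 [0.6444 0.0395 0.0255] [[ 0.1934  0.9811 -0.0006]
 [ 0.9811 -0.1934 -0.0002]
 [-0.0004 -0.0006 -1.    ]] [ 1.2914 -1.5096  0.8428] 0.013950467401703723 19.999965727329254
```

View pics/d.png

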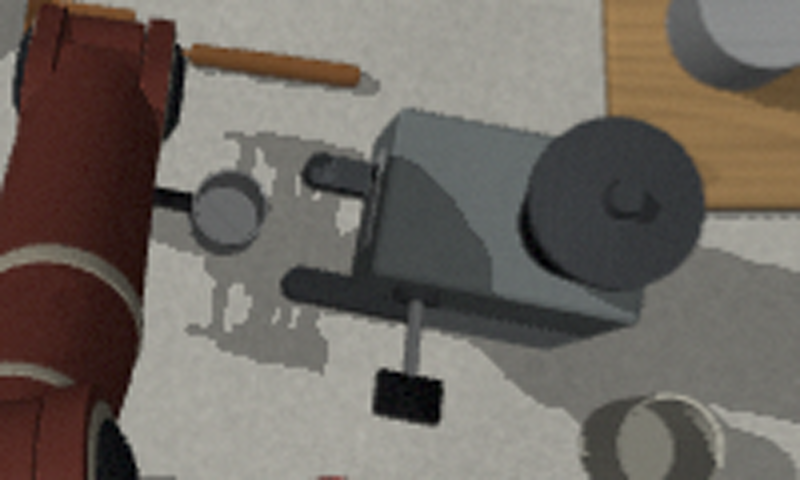

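View pics/e.png

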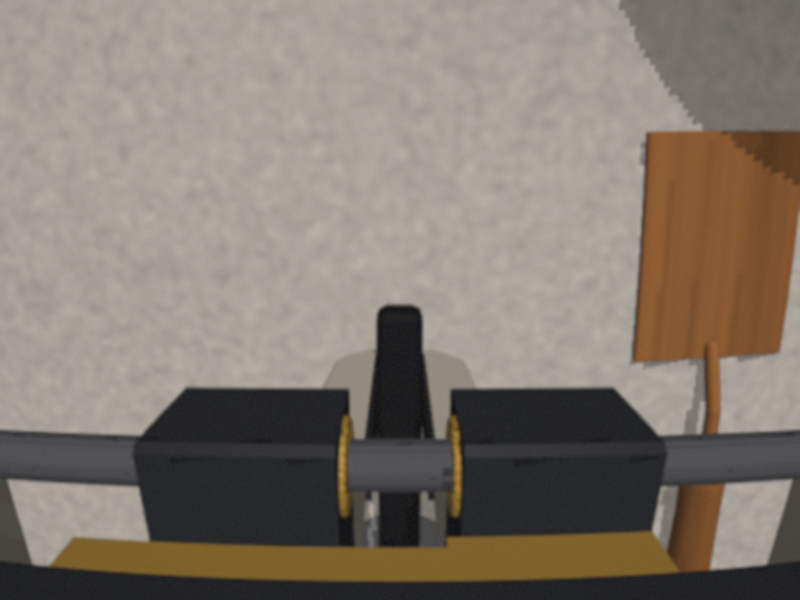

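In the top crop (4x) the cup rim is centred near (228,209), and the feet tips are at (303,170) and (281,283). The channel lies straight ahead of the cup. The wrist view shows the handle held in the fingers at (400,400).

```bash
python3 - <<'E'
from h import *
np.set_printoptions(precision=4,suppress=True)
T=load('top1');T0=load('top0')
f=lambda u,v:(u/4+230-.4,v/4+115-.4)
print('cup',plane(T,f(228,208),.062))
for z in(.013,.026):
  u=plane(T,f(303,171),z);l=plane(T,f(281,283),z);v=(u-l)[:2];n=np.linalg.norm(v);gx=np.array([v[1],-v[0]])/n
  print(z,u,l,n,gx,(u+l)[:2]/2)
# head top face corners at z=.2 and bottom z .105
for n,p,z in[('tl',(405,108),.2),('bl',(372,275),.2),('br',(638,322),.2)]: print(n,plane(T,f(*p),z))
# pad
g=T['img'][200:226,318:346].max(2);m=(g<45).astype(np.uint8);c=max(cv2.findContours(m,0,1)[0],key=cv2.contourArea)+np.array([318,200]);r=cv2.minAreaRect(c);print(r,plane(T,r[0],.2),plane(T,r[0],.195))
E
```

```text
cup [ 0.6233 -0.0635  0.062 ]
0.013 [ 0.663  -0.1298  0.013 ] [ 0.5708 -0.1104  0.013 ] 0.0941877618948425 [-0.2067 -0.9784] [ 0.6169 -0.1201]
0.026 [ 0.6602 -0.1279  0.026 ] [ 0.5691 -0.1086  0.026 ] 0.09313515809001043 [-0.2067 -0.9784] [ 0.6147 -0.1183]
tl [ 0.6673 -0.1728  0.2   ]
bl [ 0.5514 -0.1474  0.2   ]
br [ 0.5189 -0.3268  0.2   ]
((331.51922607421875, 213.9038543701172), (16.669872283935547, 10.590271949768066), 11.309932708740234) [ 0.4683 -0.1694  0.2   ] [ 0.4686 -0.1705  0.195 ]
```

>>> play_rows([
  [[0.2,0,0,0,0,-0.06],[0,0,0,0,0,0],[-0.1,-0.49,0,0,0,0],[-0.1,-0.49,0,0,0,0],[-0.1,-0.49,0,0,0,0],[-0.1,-0.49,0,0,0,0],[0,0,0,0,0,0]],
])

```text
t: 5.22
position: [0.6387, -0.0162, 0.0257]
ee_rot: [[0.207, 0.978, -0.001], [0.978, -0.207, -0.004], [-0.004, 0.0, -1.0]]
force: [-0.8, -2.5, -1.6]
grip_width: 0.0136
grasp_force: 20.0
```

```bash
python3 - <<'E'
from h import *
o=bot.get_obs();print(o['position'],o['force'],o['moment'],o['ee_rot'][:,0])
T=snap('top','top2')
cv2.imwrite('pics/f.png',cv2.resize(T['img'][115:235,230:430,::-1],None,fx=4,fy=4,interpolation=cv2.INTER_CUBIC))
E
```

```text
[ 0.63871082 -0.01624967  0.0257231 ] [-0.75096521 -2.5116911  -1.57208547] [-0.12571367  0.03431503  0.00824353] [ 0.20747414  0.9782305  -0.00442407]
```

View pics/f.png

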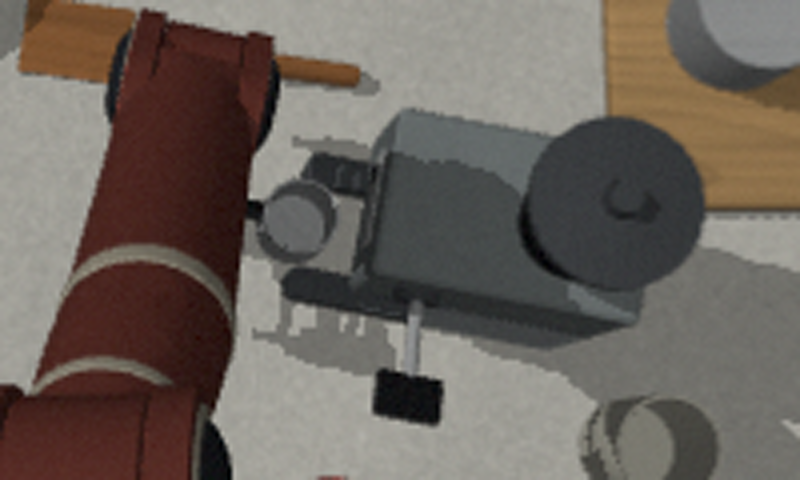

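The cup rim at (298,221) is entering centrally between the feet, so I continue.

>>> play_rows([
  [[-0.1,-0.4,0,0,0,0],[-0.1,-0.49,0,0,0,0],[-0.1,-0.49,0,0,0,0],[-0.1,-0.49,0,0,0,0],[-0.1,-0.49,0,0,0,0],[-0.04,-0.2,0,0,0,0],[0,0,0,0,0,0]],
])

```text
t: 5.85
position: [0.6252, -0.0779, 0.0255]
ee_rot: [[0.205, 0.979, -0.001], [0.979, -0.205, -0.003], [-0.003, -0.001, -1.0]]
force: [0.1, -0.9, 0.4]
grip_width: 0.0143
grasp_force: 20.0
```

>>> play_rows([
  [[-0.02,-0.1,0,0,0,0],[-0.02,-0.1,0,0,0,0],[-0.02,-0.1,0,0,0,0],[0,0,0,0,0,0]],
])

```text
t: 6.18
position: [0.6251, -0.0806, 0.0258]
ee_rot: [[0.201, 0.98, 0.0], [0.98, -0.201, 0.001], [0.001, 0.0, -1.0]]
force: [0.1, 1.5, 2.4]
grip_width: 0.0137
grasp_force: 20.0
```

>>> play_rows([
  [[0,0,0,0,0,0],[0,0,0,0,0,0],[0,0,0,0,0,0]],
])

```text
t: 6.43
position: [0.625, -0.0806, 0.0257]
ee_rot: [[0.201, 0.98, 0.0], [0.98, -0.201, 0.001], [0.001, 0.0, -1.0]]
force: [-0.6, 2.2, 3.0]
grip_width: 0.0138
grasp_force: 20.0
```

>>> play_rows([
  [[-0.04,-0.2,0,0,0,0],[0,0,0,0,0,0],[0,0,0,0,0,0],[0,0,0,0,0,0]],
])

```text
t: 6.77
position: [0.6236, -0.0876, 0.0255]
ee_rot: [[0.202, 0.979, -0.0], [0.979, -0.202, -0.001], [-0.001, 0.0, -1.0]]
force: [0.1, 0.5, 1.0]
grip_width: 0.0137
grasp_force: 20.0
```

>>> play_rows([
  [[-0.04,-0.2,0,0,0,0],[0,0,0,0,0,0],[0,0,0,0,0,0],[0,0,0,0,0,0]],
])

```text
t: 7.1
position: [0.6226, -0.0923, 0.0255]
ee_rot: [[0.202, 0.979, -0.0], [0.979, -0.202, -0.001], [-0.001, -0.0, -1.0]]
force: [1.0, 0.5, 0.6]
grip_width: 0.014
grasp_force: 20.0
```

>>> play_rows([
  [[-0.04,-0.2,0,0,0,0],[0,0,0,0,0,0],[0,0,0,0,0,0],[0,0,0,0,0,0]],
])

```text
t: 7.43
position: [0.622, -0.095, 0.0258]
ee_rot: [[0.201, 0.98, 0.0], [0.98, -0.201, 0.002], [0.002, -0.0, -1.0]]
force: [-0.4, 3.5, 3.8]
grip_width: 0.0138
grasp_force: 20.0
```

>>> play_rows([
  [[-0.04,-0.2,0,0,0,0],[0,0,0,0,0,0],[0,0,0,0,0,0],[0,0,0,0,0,0]],
])

```text
t: 7.77
position: [0.6219, -0.095, 0.0258]
ee_rot: [[0.198, 0.98, 0.001], [0.98, -0.198, 0.008], [0.008, -0.001, -1.0]]
force: [1.7, 10.4, 4.6]
grip_width: 0.0136
grasp_force: 20.0
```

>>> play_rows([
  [[-0.04,-0.2,0,0,0,0],[0,0,0,0,0,0],[0,0,0,0,0,0],[0,0,0,0,0,0]],
])

```text
t: 8.1
position: [0.6216, -0.0953, 0.0258]
ee_rot: [[0.195, 0.981, 0.001], [0.981, -0.195, 0.014], [0.014, -0.001, -1.0]]
force: [3.3, 15.2, 5.0]
grip_width: 0.0137
grasp_force: 20.0
```

Solid stop at 15 N. I unload, then release.

>>> play_rows([
  [[0.08,0.4,0,0,0,0],[0,0,0,0,0,0],[0,0,0,0,0,0]],
])

```text
t: 8.35
position: [0.6217, -0.0952, 0.0253]
ee_rot: [[0.201, 0.98, -0.001], [0.98, -0.201, 0.001], [0.001, -0.001, -1.0]]
force: [1.1, 5.5, 0.8]
grip_width: 0.0138
grasp_force: 20.0
```

>>> play_rows([
  [[0,0,0,0,0,0],[0,0,0,0,0,0],[0,0,0,0,0,0],[0,0,0,0,0,0],[0,0,0,0,0,0],[0,0,0,0,0,0],[0,0,0,0,0,0]],
], jaw=0.5)

```text
t: 8.93
position: [0.6217, -0.0967, 0.0256]
ee_rot: [[0.202, 0.979, -0.0], [0.979, -0.202, -0.0], [-0.0, -0.0, -1.0]]
force: [-0.3, 0.1, -0.4]
grip_width: 0.0463
grasp_force: 0.0
```

```bash
python3 - <<'E'
from h import *
o=bot.get_obs();print(o['t'],o['position'],o['force'],o['grip_width'],o['ee_rot'][:,0])
W=snap('wrist','w3');g=W['img'][150:380,200:310].max(2)
m=(g<45).astype(np.uint8)
S=snap('side','side3')
cv2.imwrite('pics/g.png',np.hstack([cv2.resize(W['img'][:,:,::-1],(400,300)),cv2.resize(S['img'][130:310,220:460,::-1],(400,300))]))
E
```

```text
8.9333 [ 0.62170493 -0.09672288  0.02563928] [-0.29158478  0.11429944 -0.41694969] 0.0463233743402843 [ 2.01745200e-01  9.79437995e-01 -2.98302610e-04]
```

View pics/g.png

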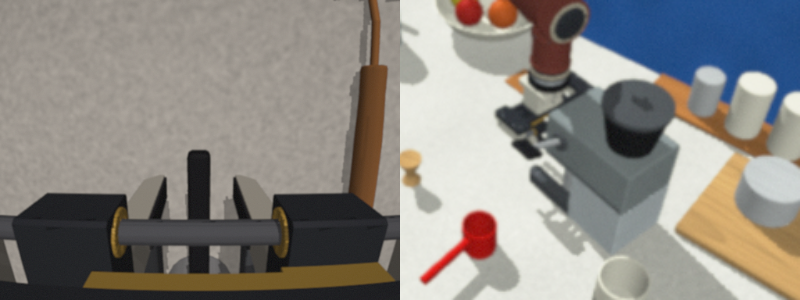

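The wrist view shows the handle free between the opened fingers at (198,210); the lever is still up in the side view at (545,142). Straight up now.

>>> play_rows([
  [[0,0,0.5,0,0,0],[0,0,1,0,0,0],[0,0,1,0,0,0],[0,0,1,0,0,0],[0,0,1,0,0,0],[0,0,1,0,0,0],[0,0,1,0,0,0],[0,0,1,0,0,0],[0,0,1,0,0,0],[0,0,1,0,0,0],[0,0,0,0,0,0],[0,0,0,0,0,0],[0,0,0,0,0,0]],
])

```text
t: 10.12
position: [0.6211, -0.0962, 0.2629]
ee_rot: [[0.201, 0.98, -0.001], [0.98, -0.201, 0.0], [0.0, -0.001, -1.0]]
force: [-0.4, -0.3, 0.4]
grip_width: 0.0464
grasp_force: 0.0
```

>>> play_rows([
  [[-0.3,0.3,0,0,0,0],[-0.9,0.3,0,0,0,0],[-0.9,0.3,0,0,0,0],[-0.9,0.3,0,0,0,0],[-0.9,0.3,0,0,0,0],[-0.9,0.3,0,0,0,0],[-0.9,0.3,0,0,0,0],[-0.3,0,0,0,0,0],[0,0,0,0,0,0],[0,0,0,0,0,0],[0,0,0,0,0,0]],
], jaw=0)

```text
t: 11.03
position: [0.4729, -0.0443, 0.2629]
ee_rot: [[0.202, 0.979, 0.0], [0.979, -0.202, -0.001], [-0.0, 0.001, -1.0]]
force: [0.5, 0.8, 0.5]
grip_width: 0.0005
grasp_force: 0.0
```

```bash
python3 - <<'E'
from h import *
np.set_printoptions(precision=4,suppress=True)
o=bot.get_obs();print(o['t'],o['position'],o['force'],o['grip_width'],o['ee_rot'][:,0])
T=snap('top','top4');S=snap('side','side4');W=snap('wrist','w4')
cv2.imwrite('pics/i.png',np.hstack([cv2.resize(T['img'][115:235,250:410,::-1],(400,300)),cv2.resize(S['img'][150:300,240:440,::-1],(400,300))]))
S0=load('side0');print(abs(S['img'][210:230,284:306].astype(int)-S0['img'][210:230,284:306]).mean())
E
```

```text
11.0333 [ 0.4729 -0.0443  0.2629] [0.537  0.7541 0.5431] 0.00045464535477489815 [ 0.2019  0.9794 -0.0005]
19.388636363636362
```

View pics/i.png

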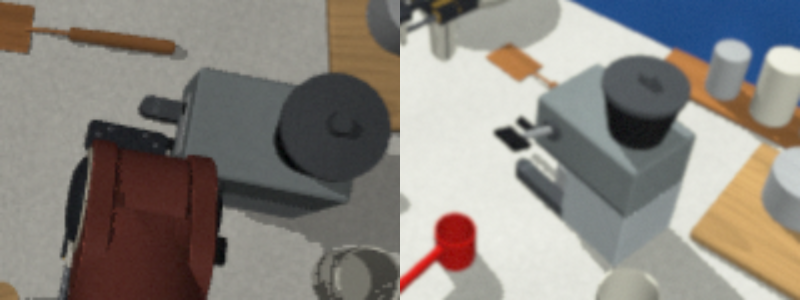

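```bash
python3 - <<'E'
from h import *
np.set_printoptions(precision=4,suppress=True)
W=load('w4');S=load('side4')
for n,P in [('tip',(.628,-.065,.044)),('rootish',(.61,-.15,.044)),('pad',(.4685,-.17,.2))]: print(n,proj(W,P),proj(S,P))
g=W['img'].max(2);m=(g<45).astype(np.uint8)
for c in cv2.findContours(m,0,1)[0]:
    if cv2.contourArea(c)>60: print(cv2.boundingRect(c))
x,y,w,h=284,200,60,40
m=(S['img'].max(2)<50).astype(np.uint8)[200:250,270:330]
for c in cv2.findContours(m,0,1)[0]:
    if cv2.contourArea(c)>5: print('S',cv2.boundingRect(c+np.array([270,200])),cv2.minAreaRect(c+np.array([270,200])))
E
```

```text
tip [384.928  157.8258] [298.5509 209.1613]
rootish [377.6855 225.4624] [316.613  224.9816]
pad [280.4363 343.909 ] [296.001 218.084]
(0, 360, 512, 24)
(263, 292, 132, 51)
(117, 292, 132, 57)
(118, 249, 130, 36)
(264, 199, 129, 86)
(391, 198, 11, 50)
(371, 160, 19, 81)
S (288, 215, 16, 9) ((295.5819396972656, 218.90164184570312), (15.364426612854004, 5.761660099029541), 39.80556869506836)
S (300, 210, 5, 4) ((301.7500305175781, 211.75001525878906), (4.949747085571289, 1.4142134189605713), 45.0)
```

>>> play_rows([
  [[-0.05,-0.7,0,0,0,0],[-0.05,-0.9,0,0,0,0],[-0.05,-0.9,0,0,0,0],[-0.05,-0.9,0,0,0,0],[-0.05,-0.9,0,0,0,0],[-0.03,-0.7,0,0,0,0],[0,0,0,0,0,0],[0,0,0,0,0,0]],
], newtons=20)

```text
t: 11.85
position: [0.4649, -0.1696, 0.2629]
ee_rot: [[0.204, 0.979, -0.0], [0.979, -0.204, 0.0], [-0.0, -0.0, -1.0]]
force: [0.2, -0.2, -0.6]
grip_width: 0.0006
grasp_force: 0.0
```

>>> play_rows([
  [[0,0,-0.5,0,0,0],[0,0,-0.7,0,0,0],[0,0,-0.7,0,0,0],[0,0,-0.4,0,0,0],[0,0,0,0,0,0],[0,0,0,0,0,0]],
])

```text
t: 12.35
position: [0.4653, -0.1674, 0.2055]
ee_rot: [[0.199, 0.98, -0.0], [0.98, -0.199, 0.001], [0.001, -0.001, -1.0]]
force: [-0.3, 0.8, 0.3]
grip_width: 0.0008
grasp_force: 0.0
```

>>> play_rows([
  [[0,0,-0.2,0,0,0],[0,0,-0.2,0,0,0],[0,0,-0.2,0,0,0],[0,0,-0.2,0,0,0],[0,0,-0.2,0,0,0],[0,0,0,0,0,0]],
])

```text
t: 12.85
position: [0.4645, -0.1685, 0.1804]
ee_rot: [[0.201, 0.98, -0.001], [0.98, -0.201, 0.001], [0.0, -0.001, -1.0]]
force: [-2.0, 0.5, 5.4]
grip_width: 0.0004
grasp_force: 2.8
```

>>> play_rows([
  [[0,0,-0.2,0,0,0],[0,0,-0.2,0,0,0],[0,0,-0.2,0,0,0],[0,0,-0.2,0,0,0],[0,0,-0.2,0,0,0],[0,0,-0.2,0,0,0],[0,0,-0.2,0,0,0],[0,0,0,0,0,0],[0,0,0,0,0,0]],
])

```text
t: 13.6
position: [0.4659, -0.1689, 0.1458]
ee_rot: [[0.201, 0.98, 0.002], [0.98, -0.201, -0.0], [-0.0, 0.002, -1.0]]
force: [-0.6, 0.9, 3.0]
grip_width: 0.0011
grasp_force: 1.6
```

>>> play_rows([
  [[0,0,-0.2,0,0,0],[0,0,-0.2,0,0,0],[0,0,-0.1,0,0,0],[0,0,0,0,0,0],[0,0,0,0,0,0],[0,0,0,0,0,0]],
])

```text
t: 14.1
position: [0.4672, -0.1693, 0.1408]
ee_rot: [[0.202, 0.979, 0.009], [0.979, -0.202, 0.001], [0.003, 0.008, -1.0]]
force: [-10.8, 6.3, 51.3]
grip_width: 0.0004
grasp_force: 26.2
```

>>> play_rows([
  [[0,0,-0.15,0,0,0],[0,0,0,0,0,0],[0,0,0,0,0,0],[0,0,0,0,0,0],[0,0,0,0,0,0]],
])

```text
t: 14.52
position: [0.4673, -0.1694, 0.1403]
ee_rot: [[0.202, 0.979, 0.01], [0.979, -0.202, 0.002], [0.004, 0.01, -1.0]]
force: [-17.5, 9.7, 74.7]
grip_width: 0.0006
grasp_force: 38.1
```

>>> play_rows([
  [[0,0,0.3,0,0,0],[0,0,0,0,0,0],[0,0,0,0,0,0],[0,0,0,0,0,0],[0,0,0,0,0,0],[0,0,0,0,0,0],[0,0,0,0,0,0],[0,0,0,0,0,0],[0,0,0,0,0,0]],
])

```text
t: 15.27
position: [0.4671, -0.1692, 0.1413]
ee_rot: [[0.201, 0.98, 0.007], [0.98, -0.201, -0.0], [0.001, 0.007, -1.0]]
force: [-5.1, 4.1, 28.3]
grip_width: 0.0004
grasp_force: 14.4
```

```bash
python3 - <<'E'
from h import *
np.set_printoptions(precision=4,suppress=True)
o=bot.get_obs();print(o['t'],o['position'],o['force'],abs(o['qd']).max())
T=snap('top','top5');S=snap('side','side5')
cv2.imwrite('pics/j.png',np.hstack([cv2.resize(T['img'][115:235,250:410,::-1],(400,300)),cv2.resize(S['img'][150:300,240:440,::-1],(400,300))]))
E
```

```text
15.2667 [ 0.4671 -0.1692  0.1413] [-5.0688  4.1351 28.275 ] 0.0013941973210184343
```

View pics/j.png

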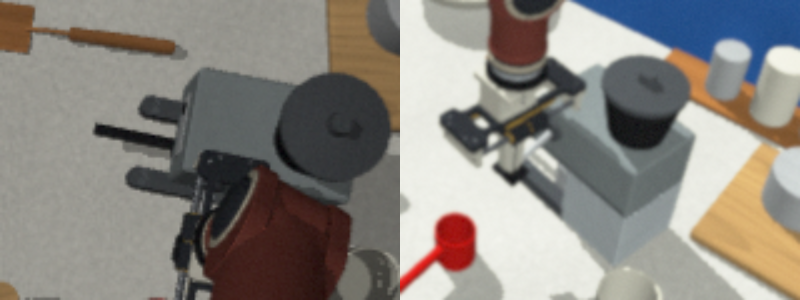

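The top view shows the handle straight out of the mouth, tip at (95,128), with the cup home. The side view shows the fingertips on the lowered pad at (510,172), at z 0.141 m with 28 N and no motion.

```bash
python3 -c "
from h import *
print(job.job_done())"
```

```text
the job is handed in; nothing more can be done
None
```

The job is handed in: the cup is home against the stop and let go, and the shut fingertips hold the lever at the bottom with about 28 N, 15.3 s into the run; the judge's result was not shown.

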